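Open the child-resistant flask of peppermint oil

TASK

Open the flask of peppermint oil for today's ganache: its white cap is child-resistant, so press it down by feel to the firm stop without forcing it, and keep it pressed with that moderate force, following it as it climbs a little, while you turn it counter-clockwise (seen from above) until it is free. Then lift it off and set it, open side down, in the white saucer, so that no oil gets on the table. Leave the flask standing where it is and do not disturb anything else.

Things in the scene. Friction and masses are not known exactly. Their poses are not given: they have to be found in the camera images.
- flask: Squat round amber glass flask with a plain paper label, about 0.85 kg, standing loose on the table: 88 mm across up to 97 mm height, then a shoulder narrowing to a 33 mm wide neck at 120 mm. Origin: centre of its underside; z points up along its axis. While the cap is locked, the x axes of cap and flask are parallel.
- cap: Round white ribbed plastic push-and-turn cap on the flask's neck, 54 mm across, 42 mm tall, 60 g. Origin: centre of its open underside (the skirt's edge), z up to its closed top; locked and at rest, the origin is 128.5 mm above the flask's underside. No pose is reported while the fingers hold it.
- cap_top (a point): Centre of the cap's flat top, 42 mm above the cap's origin; moulded arrows show the opening turn, counter-clockwise from above. Pressing meets a spring: 6 N at first, 0.6 N more per mm, never over 13 N, then a firm stop 4 to 10 mm down. How deep it lies differs from flask to flask and is not visible: press on to 15 to 20 N. Over 34 N, side load included, cracks the closure.
- cap_lugs (a point): Middle of the three lugs hidden in the skirt, 8 mm above its edge. The spring holds them up behind ridges; they pass under within 1 mm of the firm stop. From 20 to 65 degrees of turn the track under them rises 4 mm: keep 14 to 20 N and let the cap climb. Free after 55 degrees, end stop at about 90 (aim at 70 to 75), then it lifts straight off. Eased too early it stays locked.
- neck_rim (a point): Centre of the flask's round mouth under the cap, 33 mm wide, 152 mm above the flask's underside.
- saucer: Round white porcelain saucer lying loose on the table, 120 mm across, 16 mm high at its rim; flat inner floor 74 mm across, 5 mm above the table. Origin: centre of its underside; z up.
- sweet_a: Twist-wrapped blue sweet, 36 x 60 x 18 mm, loose bystander between flask and saucer. Origin: centre of its underside.
- sweet_b: Wrapped blue sweet, 58 x 46 x 18 mm, loose bystander in front of the sweet bowl. Origin: centre of its underside.
- ribbon_spool: Spool of ribbon, 53 mm across, 22 mm high, loose bystander at the left. Origin: centre of its underside.
- tin_green: Round tin, 64 mm across and 64 mm high, loose bystander at the left. Origin: centre of its underside.
- scoop: Steel sweet scoop, 39 x 167 x 20 mm, lying loose at the right, a bystander. Origin: under its middle; handle to its +y.
Things that resemble listed ones, but are neither listed nor needed, are in the scene too. There is more than one size of the cap; the job needs the larger. Leave any green look-alike of the saucer alone.

How it is judged (in metres and radians):
On the way, in this order (a step that is already met when the one before it is completed fails the run):
1. the cap, still down on the neck, is turned out of its lock: 50 to 90 degrees from its locked position on the flask (angle between the x axis of cap and the x axis of flask, either way round above 0.87 rad and z of cap in the frame of flask below 0.1315 m and horizontal distance between cap and flask below 0.01 m), for 0.1 s.
2. the cap is lifted clear of the neck (z of cap in the frame of flask above 0.165 m), for 0.1 s.
At the end, for the whole second after the job is handed in: The cap rests released and still in the saucer, open side down (within 17 degrees), its centre within 35 mm of the saucer's; the flask stands upright within 50 mm of where it stood and the saucer lies flat within 50 mm of where it lay (horizontal distance between cap and saucer below 0.035 m and z of cap in the frame of saucer between 0.002 and 0.016 m and angle between cap's own z axis and vertical below 0.3 rad and linear speed of each of cap, flask below 0.02 m/s and height (world z) of cap below 0.025 m and angle between flask's own z axis and vertical below 0.05 rad and distance of each of flask, saucer from where it was at the start of the episode below 0.05 m and angle between saucer's own z axis and vertical below 0.1 rad); the robot touches nothing.
It fails at once if the cap is forced against the flask with more than 34 N (contact force between cap and flask above 34 N).
It fails at once if the flask is tipped by more than 15 degrees or lifted or pushed more than 60 mm from its place (angle between flask's own z axis and vertical above 0.26 rad or distance of flask from where it was at the start of the episode above 0.06 m).
It fails at once if a bystander is moved more than 30 mm (distance of any of sweet_a, sweet_b, ribbon_spool, tin_green, scoop from where it was at the start of the episode above 0.03 m).
It also fails if it takes over 61 s, if anything falls off the work surface, if the arm or the gripper's body presses on something with over 40 N, if the wrist force passes 120 N, or if a joint passes its speed limit or range.

ROBOT

A 7-joint arm with a two-finger parallel gripper is mounted at the origin on a cart in front of the work surface, level with it; the furniture and walls round the work are solid. World frame = base frame: x ahead of the robot, y to its left, z up, the work surface at z = 0. Lengths are in m, angles in degrees, forces in N, time in s.
With the tool pointing down it reaches from about 0.425 to 0.875 m from the base axis. Payload 4.7 kg.
Tool frame: the origin (TCP) lies at the very end of the fingers, on their centre line; the grasp point (between the pads) lies 19 mm behind it; z points along the fingers, y is the line along which they close (so a half turn about z gives the same grasp; the last joint's range is limited). The gripper opens to 87 mm and grips with 3 to 60 N. Pads are 19 mm wide; open, the fingers measure 117 mm over their backs; the gripper's body (75 mm by 190 mm) begins 51 mm behind the grasp point.
Start: joints at [-65.14, 18.392, -4.016, 83.108, 1.295, 78.541, -3.26], TCP at [0.265, 0.594, 0.223] pointing down, gripper open.
Joint ranges: [-163.93, 163.93], [-17.29, 119.83], [-79.2, 71.16], [3.27, 140.29], [-89.18, 269.18], [5.43, 117.66], [-154.24, 154.24]. Speed limits (degrees/s): [147.25, 147.25, 180, 180, 180, 180, 180].

INTERFACE

Orientations are given as [roll, pitch, yaw] about the fixed x, y, z axes, in that order (R = Rz(yaw) Ry(pitch) Rx(roll)).
In Python, from cell import telemetry, cams, env gives the robot as it stands.
- The arm moves only by the tool arm_command, never from a script. Its argument "series" is text: rows parted by semicolons, each of 5 numbers parted by spaces: the shift along the tool's x, y, z in mm, then the turn about the tool's z in rad, then the closure in counts, from 0 (fully open) to 255 (shut). A call has 1 to 20 rows; each row shifts and turns the commanded pose from where the row before left it, along the tool's axes as they then stand; what a row does not reach is not made up. A row lasts 1/12 s, in which the tool goes at most 41.7 mm and 7.16 degrees, less where a joint would pass 70% of its speed; a pose out of reach is approached as far as the arm can. A call is refused whole if a number of a shift passes 41.7 or a number of a turn 0.125, either way. A call with a gripper value outside its range is refused whole. The fingers move at their own pace and stop on an object; "squeeze" is the grip in N (left out, the last holds). Time passes only in rows, so rows that do not move let the fingers close. It gives the time, the measured TCP pose, the force, the opening and the grip force at its end, in the units of the state.
- telemetry.get_obs(): the state, without advancing time (a new reading comes with each control period).
- cams.read_camera(name): name is "scene" or "top" or "wrist"; returns the picture (480x640x3 uint8, blue, green, red); there is no depth.
- cams.calibration(name): a dict with "K" (3x3 intrinsics, pixels), "origin" and "rotation" of the camera in the world; the wrist camera has in their place "hand_eye" (4x4, takes a point from camera to tool coordinates, whose origin is the TCP and whose axes are the flange's). Camera axes: x right, y down, z forward; pixel columns grow to the right and rows downward; lengths in m; the calibration is good to about 2 mm. A picture is of the moment at which its call begins: read the wrist's pose just before it. calibration takes no time and is no camera call.
- env.sign_off(): hands the job in; it is judged then, once.
The state is a dict: "time_s": time; "qpos": joint angles; "joint_velocities": joint speeds; "effort": joint torques, N m; "tool_pos": TCP position; "tool_rot": TCP orientation; "force": force on the tool from outside, world axes, zero at the start; "wrist_torque": the same for the moment, N m; "grip_width": finger opening in m; "grasp_force": force on a finger pad.
Only numpy, scipy, OpenCV 4.12 (cv2) and the standard library are available. Lean on these libraries where they do the work, as an engineer would, in place of code of your own. Each camera call takes 0.05 s, during which the arm holds its last target. There are 200 camera calls.

## Working session

There is one attempt and no reset: what is moved stays moved. The work goes in short steps, Python scripts to look and compute and a tool call to move; the robot and the scene stay as the last step left them, time stands still between calls to the robot, and variables do not carry over. Pictures are saved under pics/ and viewed, at most 10 in all, crops included, and the job is handed in when it is done.

Besides the shell and the picture viewer there is one more tool, called after "Call:" in YAML: its name, and indented under it one key for each argument. arm_command: Moves the arm, as the interface text tells. Its arguments: {"type":"object","properties":{"series":{"type":"string"},"squeeze":{"type":"number"}},"required":["series"]}

```bash
mkdir -p pics
python3 - <<'E'
from cell import telemetry,cams,env
import cv2
o=telemetry.get_obs();print(o)
for n in("top","scene"):
    cv2.imwrite(f"pics/{n}0.png",cams.read_camera(n));print(n,cams.calibration(n))
print(cams.calibration("wrist"))
E
```

```text
{'time_s': 0.0, 'qpos': array([-65.13787684,  18.43953023,  -4.01519526,  83.17444187,
         1.29373589,  78.54216908,  -3.26037765]), 'joint_velocities': array([ 0.00034064,  0.00078629,  0.0309314 , -0.03202544,  0.06011737,
       -0.01458889,  0.10054552]), 'effort': array([-5.81726249e-05, -4.91290033e+01, -4.03976664e-01, -3.12530673e+01,
       -6.38409681e-02,  4.35607194e-02,  1.75577734e-04]), 'tool_pos': array([0.26475575, 0.59302305, 0.22146018]), 'tool_rot': array([-1.79889032e+02,  4.68179092e-03,  1.55946672e+02]), 'force': array([ 0.07723939, -0.64056735, -0.22470717]), 'wrist_torque': array([-0.01537489, -0.00100874,  0.00542089]), 'grasp_force': 0.0, 'grip_width': 0.08674164884412068}
top {'K': array([[435.48345835,   0.        , 318.89833495],
       [  0.        , 435.48345835, 237.71759595],
       [  0.        ,   0.        ,   1.        ]]), 'origin': array([ 0.37932819, -0.04604717,  1.11161173]), 'rotation': array([-1.71582894e+02, -1.06295353e-01, -8.96248087e+01])}
scene {'K': array([[540.27732152,   0.        , 315.22158626],
       [  0.        , 540.27732152, 239.49961863],
       [  0.        ,   0.        ,   1.        ]]), 'origin': array([ 0.09158906, -0.87902482,  1.07287927]), 'rotation': array([-135.1571243 ,   -0.53637518,  -26.33463094])}
{'K': array([[383.60120514,   0.        , 310.25497851],
       [  0.        , 383.60120514, 252.05076993],
       [  0.        ,   0.        ,   1.        ]]), 'hand_eye': array([[-4.62170452e-04, -9.61563038e-01, -2.74583887e-01,
         7.61602907e-02],
       [ 9.99999649e-01, -2.52406437e-04, -7.99266087e-04,
        -2.87683665e-04],
       [ 6.99237985e-04, -2.74584160e-01,  9.61562816e-01,
        -1.63216235e-01],
       [ 0.00000000e+00,  0.00000000e+00,  0.00000000e+00,
         1.00000000e+00]])}
```

View pics/top0.png

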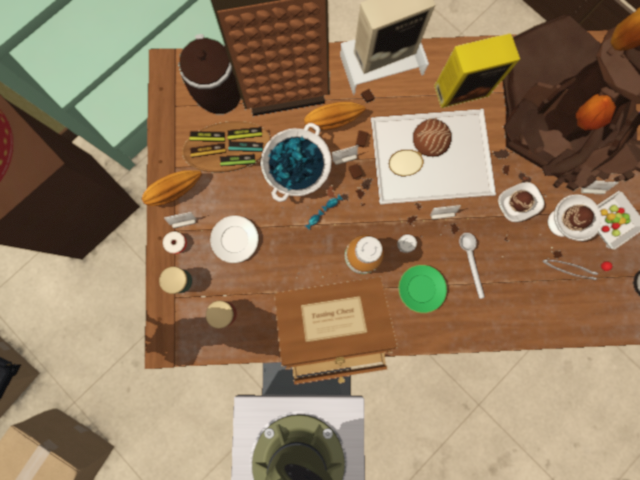

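View pics/scene0.png

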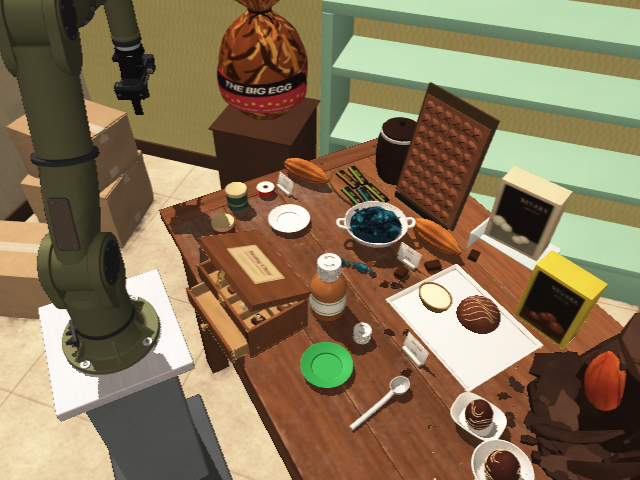

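The top view shows the flask with the large cap at about (368,248), the small look-alike cap at (407,243), the saucer at (235,239), sweet_a at (323,211), and a chest in front of the flask. The scene view shows the cap top at about (329,261) and the saucer at (289,219).

```bash
cat > h.py <<'E'
import numpy as np,cv2
from scipy.spatial.transform import Rotation as R
from cell import telemetry,cams,env
def pose(n,obs=None):
    c=cams.calibration(n)
    if n!="wrist": return c["K"],R.from_euler("xyz",c["rotation"],degrees=True).as_matrix(),np.array(c["origin"])
    Rt=R.from_euler("xyz",obs["tool_rot"],degrees=True).as_matrix();H=c["hand_eye"]
    return c["K"],Rt@H[:3,:3],Rt@H[:3,3]+obs["tool_pos"]
def ray(P,u,v,z):
    K,Rm,o=P;d=Rm@np.linalg.inv(K)@[u,v,1];return o+d*(z-o[2])/d[2]
def proj(P,p):
    K,Rm,o=P;q=K@(Rm.T@(np.array(p)-o));return q[:2]/q[2]
def white(im,box,s=60,v=170):
    x0,y0,x1,y1=box;h=cv2.cvtColor(im,cv2.COLOR_BGR2HSV)[y0:y1,x0:x1]
    m=((h[...,1]<s)&(h[...,2]>v)).astype(np.uint8)
    cs,_=cv2.findContours(m,cv2.RETR_EXTERNAL,cv2.CHAIN_APPROX_NONE)
    c=max(cs,key=cv2.contourArea)+np.array([x0,y0]);return c
E
python3 - <<'E'
from h import *
T=cv2.imread("pics/top0.png");S=cv2.imread("pics/scene0.png")
PT,PS=pose("top"),pose("scene")
print(proj(PT,[.265,.594,.223]),proj(PS,[.265,.594,.223]))
c=white(T,(200,205,270,275));e=cv2.fitEllipse(c);print("saucer top",e,ray(PT,*e[0],.016))
c=white(S,(262,200,320,240));e=cv2.fitEllipse(c);print("saucer sc",e,ray(PS,*e[0],.016))
c=white(T,(345,230,392,265));e=cv2.fitEllipse(c);print("cap top",e,ray(PT,*e[0],.1705))
c=white(S,(310,245,350,285));print("cap scene",cv2.boundingRect(c),cv2.fitEllipse(c))
for p in[(368,249)]:print(ray(PT,*p,.1705))
print(ray(PS,329,261,.1705), ray(PT,407,243,.03))
a=np.hstack([cv2.resize(T[200:380,260:440],(540,540),interpolation=2)[:, :400],cv2.resize(S[220:400,190:370],(540,540),interpolation=2)[:,140:540]]);cv2.imwrite("pics/c1.png",a)
E
```

```text
[ -5.75525952 358.41987844] [142.6901672  104.94571395]
saucer top ((233.68814086914062, 238.8784942626953), (45.833248138427734, 47.12910079956055), 56.56245803833008) [0.5369987  0.16950366 0.016     ]
saucer sc ((288.6763610839844, 217.83990478515625), (26.98308563232422, 40.7826042175293), 88.2140884399414) [0.53703738 0.17044121 0.016     ]
cap top ((368.3242492675781, 249.1864776611328), (24.349992752075195, 25.656436920166016), 60.222625732421875) [ 0.49409496 -0.15462404  0.1705    ]
cap scene (317, 253, 24, 20) ((328.9337463378906, 261.7629699707031), (17.406810760498047, 23.0906925201416), 93.12117004394531)
[ 0.49449895 -0.15392222  0.1705    ]
[ 0.49492469 -0.15362797  0.1705    ] [ 0.52750577 -0.26797736  0.03      ]
```

View pics/c1.png

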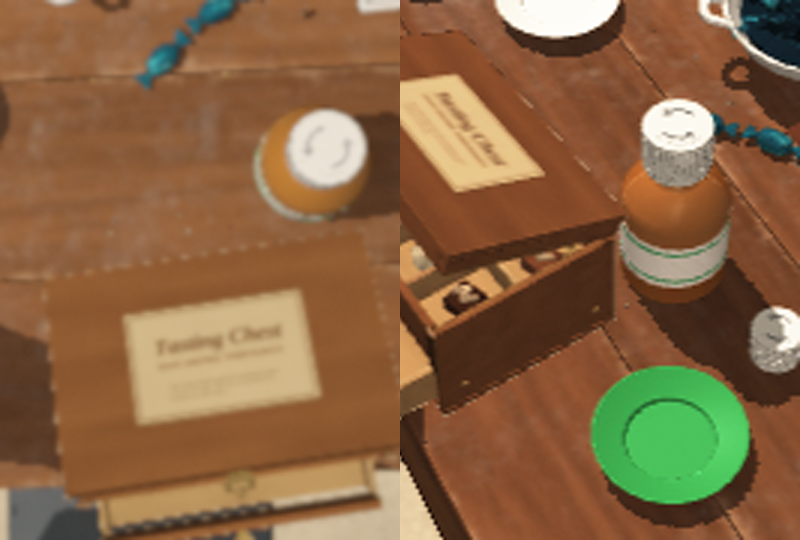

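The crop shows round cap-top arrows and the chest lid just behind and left of the flask; the white cap is confirmed. Both views agree on the cap (0.4945,-0.154) and the saucer (0.537,0.170).

Run:
```python
from h import *
PT,PS=pose("top"),pose("scene")
for z in(.05,.08,.1,.12,.15):print(z,ray(PT,381,278,z)[:2],ray(PS,310,292,z)[:2])
```

```text
0.05 [ 0.4384385  -0.19864527] [ 0.46005409 -0.12755323]
0.08 [ 0.43676811 -0.19433302] [ 0.44924739 -0.14959312]
0.1 [ 0.43565451 -0.19145818] [ 0.44204292 -0.16428638]
0.12 [ 0.43454091 -0.18858334] [ 0.43483845 -0.17897964]
0.15 [ 0.43287052 -0.18427108] [ 0.42403175 -0.20101953]
```

Call:
arm_command:
  series: "0 0 -40 0 0;0 0 0 0.12 0;0 0 0 0.12 0;0 0 0 0.12 0;0 0 0 0.12 0;0 0 0 0.12 0;0 0 0 0.12 0;0 0 0 0.12 0;0 0 0 0.12 0;0 0 0 0.12 0;0 0 0 0.12 0;0 0 0 0.12 0;0 0 0 0.12 0;0 20 0 0 0;0 30 0 0 0;0 30 0 0 0;0 30 0 0 0;0 30 0 0 0;0 20 0 0 0"

```text
time_s: 1.68
tool_pos: [0.4218, 0.5457, 0.2618]
tool_rot: [179.9, 0.1, 73.3]
force: [-0.6, 0.1, -0.2]
grip_width: 0.0873
grasp_force: 0.0
```

Call:
arm_command:
  series: "-15 6 0 0 0;-30 12 0 0 0;-35 15 0 0 0;-35 15 0 0 0;-35 15 0 0 0;-35 15 0 0 0;-35 15 0 0 0;-35 15 0 0 0;-35 15 0 0 0;-35 15 0 0 0;-35 15 0 0 0;-35 15 0 0 0;-35 15 0 0 0;-35 15 0 0 0;-35 15 0 0 0;-35 15 0 0 0;-35 14 0 0 0;-35 14 0 0 0;-30 10 0 0 0;-15 5 0 0 0"

```text
time_s: 3.35
tool_pos: [0.4918, -0.1575, 0.2626]
tool_rot: [180.0, 0.1, 73.1]
force: [-0.6, 0.5, 0.1]
grip_width: 0.0865
grasp_force: 0.0
```

Call:
arm_command:
  series: "0 0 0 0 0;0 0 0 0 0;0 0 0 0 0"

```text
time_s: 3.6
tool_pos: [0.4929, -0.1508, 0.2622]
tool_rot: [-180.0, -0.0, 73.5]
force: [0.3, 0.9, -0.4]
grip_width: 0.0868
grasp_force: 0.0
```

Run:
```python
from h import *
o=telemetry.get_obs();im=cams.read_camera("wrist");cv2.imwrite("pics/w1.png",im)
print(o["tool_pos"],o["tool_rot"],o["force"],o["qpos"])
P=pose("wrist",o);print(proj(P,[.4945,-.154,.1705]))
c=white(im,(200,130,430,380));e=cv2.fitEllipse(c);print(e,cv2.boundingRect(c));p=ray(P,*e[0],.1705);print(p)
Rt=R.from_euler("xyz",o["tool_rot"],degrees=True).as_matrix();print("tool shift",Rt.T@(p-o["tool_pos"]))
```

```text
[ 0.49287223 -0.15075022  0.26219131] [-1.79951197e+02 -4.21819226e-02  7.35371801e+01] [ 0.31807453  0.94093801 -0.39431993] [-29.03269793  -0.22032162  43.48250446  99.85257371   0.10928491
  80.35459692  -2.03162461]
[315.43065083 258.70988335]
((315.2479553222656, 256.6795349121094), (75.01673126220703, 81.28343963623047), 166.61875915527344) (277, 214, 78, 83)
[ 0.49479092 -0.15255166  0.1705    ]
tool shift [-0.00125135  0.00242864  0.09168838]
```

View pics/w1.png

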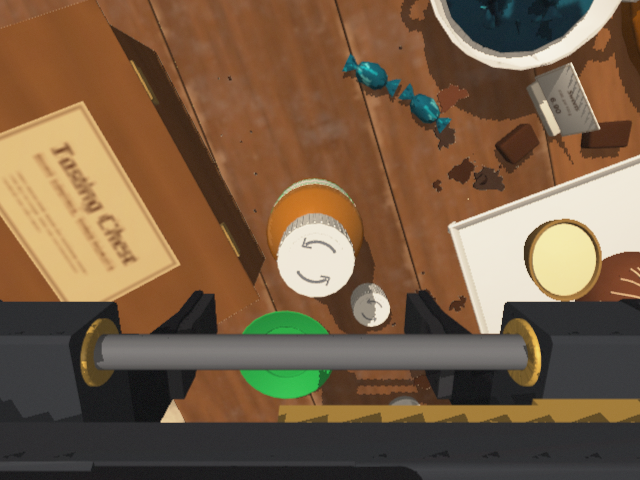

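Wrist view: cap top centred at about (315,257) between the open fingers, sweets at (400,95), small cap at (370,305). Position agrees within 2 mm; descending.

Call:
arm_command:
  series: "-2 2 0 0 0;0 0 15 0 0;0 0 20 0 0;0 0 20 0 0;0 0 20 0 0;0 0 15 0 0;0 0 10 0 0;0 0 10 0 0;0 0 5 0 0;0 0 4 0 0;0 0 0 0 0;0 0 0 0 0;0 0 0 0 0"
  squeeze: 45

```text
time_s: 4.73
tool_pos: [0.4947, -0.1549, 0.1443]
tool_rot: [179.9, -0.0, 73.4]
force: [-0.1, -0.3, 0.5]
grip_width: 0.087
grasp_force: 0.0
```

Call:
arm_command:
  series: "0 0 0 0 30;0 0 0 0 50;0 0 0 0 70;0 0 0 0 85;0 0 0 0 100;0 0 0 0 120;0 0 0 0 140;0 0 0 0 170;0 0 0 0 200;0 0 0 0 255;0 0 0 0 255;0 0 0 0 255;0 0 0 0 255"

```text
time_s: 5.82
tool_pos: [0.4946, -0.1549, 0.1438]
tool_rot: [179.9, -0.0, 73.4]
force: [2.9, -0.7, -0.4]
grip_width: 0.052
grasp_force: 44.9
```

Call:
arm_command:
  series: "0 0 1 0 255;0 0 1 0 255;0 0 0 0 255;0 0 0 0 255"

```text
time_s: 6.15
tool_pos: [0.4952, -0.1551, 0.1427]
tool_rot: [179.9, -0.0, 73.4]
force: [1.7, -1.6, 6.6]
grip_width: 0.0522
grasp_force: 44.8
```

Call:
arm_command:
  series: "0 0 1 0 255;0 0 0 0 255;0 0 0 0 255"

```text
time_s: 6.4
tool_pos: [0.4953, -0.1551, 0.1418]
tool_rot: [179.9, -0.0, 73.4]
force: [1.3, -1.4, 6.4]
grip_width: 0.0525
grasp_force: 44.8
```

Call:
arm_command:
  series: "0 0 1 0 255;0 0 0 0 255;0 0 0 0 255"

```text
time_s: 6.65
tool_pos: [0.4953, -0.1552, 0.1409]
tool_rot: [179.9, -0.0, 73.4]
force: [1.9, -0.7, 7.6]
grip_width: 0.052
grasp_force: 44.8
```

Call:
arm_command:
  series: "0 0 1 0 255;0 0 0 0 255;0 0 0 0 255"

```text
time_s: 6.9
tool_pos: [0.4953, -0.1552, 0.14]
tool_rot: [179.9, -0.0, 73.4]
force: [1.7, -1.4, 7.6]
grip_width: 0.0521
grasp_force: 44.8
```

Call:
arm_command:
  series: "0 0 1 0 255;0 0 0 0 255;0 0 0 0 255"

```text
time_s: 7.15
tool_pos: [0.4953, -0.1552, 0.1391]
tool_rot: [179.9, -0.0, 73.4]
force: [2.6, -0.9, 7.6]
grip_width: 0.0524
grasp_force: 44.8
```

Call:
arm_command:
  series: "0 0 1 0 255;0 0 0 0 255;0 0 0 0 255"

```text
time_s: 7.4
tool_pos: [0.4954, -0.1552, 0.1389]
tool_rot: [179.9, -0.1, 73.4]
force: [-0.6, -0.7, 14.3]
grip_width: 0.0522
grasp_force: 44.8
```

Call:
arm_command:
  series: "0 0 0.5 0 255;0 0 0 0 255;0 0 0 0 255"

```text
time_s: 7.65
tool_pos: [0.4954, -0.1552, 0.1388]
tool_rot: [179.9, -0.1, 73.4]
force: [-1.7, 0.8, 16.5]
grip_width: 0.0523
grasp_force: 44.7
```

Call:
arm_command:
  series: "0 0 0 -0.05 255;0 0 0 -0.05 255;0 0 0 -0.05 255;0 0 0 -0.05 255;0 0 0 0 255;0 0 0 0 255"

```text
time_s: 8.15
tool_pos: [0.4958, -0.1549, 0.1389]
tool_rot: [179.8, -0.1, 84.9]
force: [-0.8, 0.6, 16.0]
grip_width: 0.052
grasp_force: 44.7
```

Call:
arm_command:
  series: "0 0 0 -0.05 255;0 0 0 -0.05 255;0 0 0 -0.05 255;0 0 0 0 255;0 0 -0.2 -0.05 255;0 0 -0.2 -0.05 255;0 0 0 0 255;0 0 0 0 255"

```text
time_s: 8.82
tool_pos: [0.4956, -0.1547, 0.139]
tool_rot: [179.8, -0.0, 99.2]
force: [-0.1, 1.3, 14.1]
grip_width: 0.0523
grasp_force: 44.8
```

Call:
arm_command:
  series: "0 0 0.2 -0.05 255;0 0 0 -0.05 255;0 0 0 0 255;0 0 0 0 255"

```text
time_s: 9.15
tool_pos: [0.4955, -0.1548, 0.1392]
tool_rot: [179.8, -0.0, 105.0]
force: [-2.5, 0.7, 18.8]
grip_width: 0.0521
grasp_force: 44.7
```

Call:
arm_command:
  series: "0 0 -0.25 -0.05 255;0 0 -0.25 -0.05 255;0 0 0 0 255;0 0 0 0 255"

```text
time_s: 9.48
tool_pos: [0.4955, -0.1547, 0.1398]
tool_rot: [179.8, -0.0, 110.7]
force: [-2.4, 1.1, 18.3]
grip_width: 0.0522
grasp_force: 44.7
```

Call:
arm_command:
  series: "0 0 -0.2 -0.05 255;0 0 -0.2 -0.05 255;0 0 0 0 255;0 0 0 0 255"

```text
time_s: 9.82
tool_pos: [0.4954, -0.1548, 0.1403]
tool_rot: [179.8, -0.0, 116.4]
force: [-3.2, 0.9, 19.1]
grip_width: 0.0522
grasp_force: 44.7
```

Climbing as expected, at 43° of turn.

Call:
arm_command:
  series: "0 0 -0.35 -0.05 255;0 0 -0.35 -0.05 255;0 0 0 0 255;0 0 0 0 255"

```text
time_s: 10.15
tool_pos: [0.4953, -0.1549, 0.1408]
tool_rot: [179.8, 0.0, 122.2]
force: [-2.0, 0.9, 17.3]
grip_width: 0.0521
grasp_force: 44.7
```

Call:
arm_command:
  series: "0 0 -0.25 -0.05 255;0 0 -0.25 -0.05 255;0 0 0 0 255;0 0 0 0 255"

```text
time_s: 10.48
tool_pos: [0.4954, -0.1548, 0.1413]
tool_rot: [179.8, 0.0, 127.9]
force: [-3.0, 0.7, 17.9]
grip_width: 0.0519
grasp_force: 44.7
```

Call:
arm_command:
  series: "0 0 -0.25 -0.05 255;0 0 -0.25 -0.05 255;0 0 0 0 255;0 0 0 0 255"

```text
time_s: 10.82
tool_pos: [0.4953, -0.155, 0.1418]
tool_rot: [179.9, 0.1, 133.6]
force: [-3.1, 1.3, 19.2]
grip_width: 0.0527
grasp_force: 44.7
```

Call:
arm_command:
  series: "0 0 -0.3 -0.05 255;0 0 -0.3 -0.05 255;0 0 0 0 255;0 0 0 0 255"

```text
time_s: 11.15
tool_pos: [0.4953, -0.1549, 0.1423]
tool_rot: [179.9, 0.1, 139.4]
force: [-1.8, 0.7, 15.9]
grip_width: 0.0522
grasp_force: 44.7
```

Call:
arm_command:
  series: "0 0 -0.2 -0.05 255;0 0 -0.2 -0.05 255;0 0 0 0 255;0 0 0 0 255"

```text
time_s: 11.48
tool_pos: [0.4954, -0.1547, 0.1426]
tool_rot: [179.9, 0.1, 145.1]
force: [-2.0, 0.4, 16.6]
grip_width: 0.0518
grasp_force: 44.7
```

Call:
arm_command:
  series: "0 0 0 -0.05 255;0 0 0 -0.04 255;0 0 0 0 255;0 0 0 0 255"

```text
time_s: 11.82
tool_pos: [0.4955, -0.1547, 0.1427]
tool_rot: [179.9, 0.1, 150.2]
force: [-2.8, 1.0, 17.1]
grip_width: 0.0524
grasp_force: 44.7
```

Flat now: the cap is past the track. Lift gently.

Call:
arm_command:
  series: "0 0 0 0 255;0 0 -1 0 255;0 0 -1 0 255;0 0 -1 0 255;0 0 -1 0 255;0 0 -1 0 255;0 0 -1 0 255;0 0 0 0 255;0 0 0 0 255"

```text
time_s: 12.57
tool_pos: [0.4934, -0.1548, 0.1453]
tool_rot: [-180.0, -0.1, 150.2]
force: [-0.1, -1.0, 0.3]
grip_width: 0.0521
grasp_force: 44.9
```

Call:
arm_command:
  series: "0 0 -2 0 255;0 0 -2 0 255;0 0 -3 0 255;0 0 -3 0 255;0 0 0 0 255;0 0 0 0 255"

```text
time_s: 13.07
tool_pos: [0.4943, -0.1546, 0.1561]
tool_rot: [180.0, 0.0, 150.2]
force: [-0.3, 0.1, -1.1]
grip_width: 0.0525
grasp_force: 44.9
```

Call:
arm_command:
  series: "0 0 -5 0 255;0 0 -10 0 255;0 0 -15 0 255;0 0 -15 0 255;0 0 -15 0 255;0 0 -10 0 255;0 0 0 0 255;0 0 0 0 255;0 0 0 0 255"

```text
time_s: 13.82
tool_pos: [0.4937, -0.1546, 0.2252]
tool_rot: [-180.0, -0.1, 150.2]
force: [-0.0, -0.0, -0.9]
grip_width: 0.0522
grasp_force: 44.9
```

Call:
arm_command:
  series: "4 10 0 0 255;8 20 0 0 255;10 25 0 0 255;10 25 0 0 255;10 25 0 0 255;10 25 0 0 255;10 25 0 0 255;10 25 0 0 255;10 25 0 0 255;10 25 0 0 255;10 25 0 0 255;10 23 0 0 255;8 15 0 0 255;4 10 0 0 255;0 0 0 0 255;0 0 0 0 255;0 0 0 0 255"

```text
time_s: 15.23
tool_pos: [0.5371, 0.168, 0.2256]
tool_rot: [-179.9, 0.0, 150.1]
force: [-0.4, -1.1, -0.3]
grip_width: 0.052
grasp_force: 44.9
```

Run:
```python
from h import *
o=telemetry.get_obs();print(o["tool_pos"],o["tool_rot"],o["qpos"])
S=cams.read_camera("scene");T=cams.read_camera("top");W=cams.read_camera("wrist")
P=pose("wrist",o);print("saucer expected in wrist",proj(P,[.537,.17,.016]))
a=np.hstack([cv2.resize(S[170:370,190:390],(400,400)),cv2.resize(T[150:350,190:390],(400,400))])
cv2.imwrite("pics/c2.png",np.vstack([a[:300],cv2.resize(W,(400,300))[:,:].repeat(1,0) if 0 else np.hstack([cv2.resize(W,(400,300)),np.zeros((300,400,3),np.uint8)])]))
```

```text
[0.53709589 0.1680375  0.22563917] [-1.79939243e+02  1.28803367e-02  1.50104939e+02] [-40.68312049   7.71130268  22.69849634  96.34165616  -2.99964552
  76.5922791   42.63364218]
saucer expected in wrist [312.82825233 221.42010033]
```

View pics/c2.png

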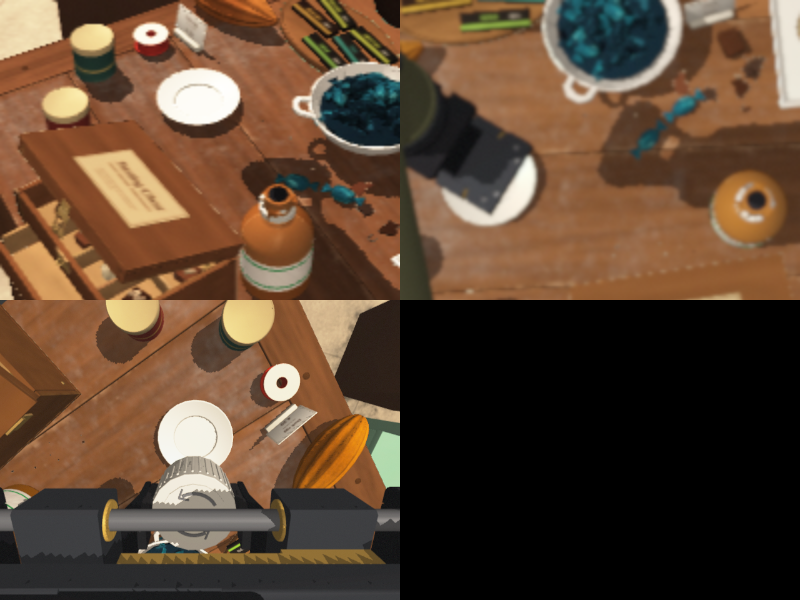

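The flask's neck is open and standing in place; in the wrist view the cap is held level, with the saucer at about (312,213) as predicted (312,221). Lowering.

Call:
arm_command:
  series: "1 2 10 0 255;0 0 20 0 255;0 0 25 0 255;0 0 25 0 255;0 0 25 0 255;0 0 25 0 255;0 0 20 0 255;0 0 15 0 255;0 0 10 0 255;0 0 8 0 255;0 0 6 0 255;0 0 5 0 255;0 0 3 0 255;0 0 2 0 255;0 0 0 0 255;0 0 0 0 255;0 0 0 0 255"

```text
time_s: 16.8
tool_pos: [0.5376, 0.1722, 0.0274]
tool_rot: [180.0, 0.0, 150.2]
force: [0.1, 0.5, -0.4]
grip_width: 0.0522
grasp_force: 44.9
```

Call:
arm_command:
  series: "0 0 2 0 255;0 0 2 0 255;0 0 0 0 255;0 0 0 0 255"

```text
time_s: 17.13
tool_pos: [0.537, 0.172, 0.0227]
tool_rot: [-180.0, -0.0, 150.2]
force: [-0.5, -0.6, -0.1]
grip_width: 0.0525
grasp_force: 44.9
```

Call:
arm_command:
  series: "0 0 1 0 255;0 0 1 0 255;0 0 0 0 255;0 0 0 0 255"

```text
time_s: 17.47
tool_pos: [0.5371, 0.172, 0.0208]
tool_rot: [-180.0, -0.0, 150.2]
force: [0.6, -0.5, -0.8]
grip_width: 0.0522
grasp_force: 44.9
```

Call:
arm_command:
  series: "0 0 0.7 0 255;0 0 0 0 255;0 0 0 0 255"

```text
time_s: 17.72
tool_pos: [0.5372, 0.172, 0.0202]
tool_rot: [180.0, 0.0, 150.2]
force: [-0.3, -0.1, -1.6]
grip_width: 0.0518
grasp_force: 44.9
```

Call:
arm_command:
  series: "0 0 1 0 255;0 0 0 0 255;0 0 0 0 255"

```text
time_s: 17.97
tool_pos: [0.5373, 0.1721, 0.02]
tool_rot: [180.0, -0.0, 150.2]
force: [-1.6, -0.0, 6.4]
grip_width: 0.0521
grasp_force: 44.8
```

Contact with the saucer floor; ease and release partially.

Call:
arm_command:
  series: "0 0 -0.7 0 255;0 0 0 0 255;0 0 0 0 90;0 0 0 0 75;0 0 0 0 60;0 0 0 0 50;0 0 0 0 50;0 0 0 0 50;0 0 0 0 50"

```text
time_s: 18.72
tool_pos: [0.5372, 0.172, 0.0198]
tool_rot: [180.0, -0.0, 150.2]
force: [0.8, -0.4, 0.9]
grip_width: 0.0698
grasp_force: 0.0
```

Call:
arm_command:
  series: "0 0 -3 0 50;0 0 -5 0 50;0 0 -8 0 50;0 0 -15 0 50;0 0 -20 0 50;0 0 -25 0 50;0 0 -25 0 50;0 0 -25 0 50;0 0 -20 0 50;0 0 -10 0 50;0 0 0 0 50;0 0 0 0 50;0 0 0 0 50"

```text
time_s: 19.8
tool_pos: [0.5363, 0.1717, 0.1745]
tool_rot: [-179.9, -0.1, 150.2]
force: [0.1, 0.6, -0.4]
grip_width: 0.0697
grasp_force: 0.0
```

Run:
```python
from h import *
o=telemetry.get_obs();W=cams.read_camera("wrist");S=cams.read_camera("scene")
print(o["tool_pos"],o["force"]);P=pose("wrist",o)
print("expect saucer,cap",proj(P,[.537,.17,.016]),proj(P,[.537,.172,.047]))
cv2.imwrite("pics/c3.png",np.hstack([cv2.resize(W,(400,300)),cv2.resize(S[160:310,210:410],(400,300))]))
```

```text
[0.53630125 0.17174768 0.17448955] [ 0.10555623  0.55367516 -0.38841432]
expect saucer,cap [309.95889922 236.35200181] [312.04930989 244.37579887]
```

View pics/c3.png

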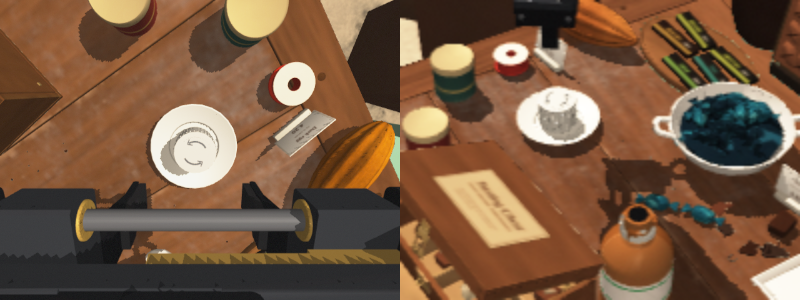

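The cap stands upright, open side down, in the middle of the saucer (wrist about (312,244), as expected). The gripper is clear and the flask stands open and upright.

```bash
python3 -c "
from cell import env;print(env.sign_off())"
```

```text
the job is handed in; nothing more can be done
None
```

The flask is open and standing where it was, and its white cap rests open side down in the middle of the white saucer; the job was handed in at about 20 s, with no verdict returned.

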